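# Take a template out of the lever arch file

### The job

Lift the lever of the lever arch file on the sloping stand until its rings spring open, take off the upper, wider template and lay it flat on the leaded glass panel, wholly on the panel, parallel to the panel's longer edges and clear of the foil roll lying there. Then press the lever fully down so that the rings are shut again. The narrower template stays on its prongs, the rings are worked only by their lever and never forced by hand, and nothing else on the bench is disturbed.

Things in the scene. Friction and masses are not known exactly. Their poses are not given: they have to be found in the camera images.
- file_deck: Plywood deck of the fixed wooden stand, 245 x 190 x 10 mm, sloping 30 degrees down toward its own -x, roughly the robot's left; a steel lever arch file is on it. Origin on its upper face, 85 mm above the bench, mid-width; x uphill along the deck, y left across it, z square off it. It spans x -120 to 126, y -95 to 95 mm; 12 mm wide lip, top z 12 mm, at the low edge; 2 mm base plate x -86 to 50 mm.
- prongs (a point): Point midway between the two upright prongs (8 mm thick, along the deck's z), on the deck's face: x -60, y 0, z 0 mm in the deck's frame. Prongs at y -52 and +52 mm, tops at z 33 mm. Between them a wooden rest, 24 mm wide, 140 mm long, top at z 10 mm, carries the two templates.
- lever_hinge (a point): The lever's hinge, at x 30, y 0, z 18 mm in the deck's frame; its axis runs along the deck's y.
- lever_tip (a point): Centre of the steel roller at the lever's free end, 80 mm from the hinge: 10 mm thick, 24 mm long along the deck's y; pinch it by its ends, from above square to the deck. The arm is 14 mm wide, 4 mm thick. Down, it points uphill, 0.14 rad off the deck, roller centre at z 29 mm of the deck's frame; lifting swings the tip up and back toward the low edge.
- lever (a joint): Angle of the lever, rad: 0 = down, rings shut; 0.95 = fully lifted, rings open (stop). An over-centre spring drives it to the nearer end (turning point about 0.47) and holds it there; it takes about 1 to 3 N at the roller.
- rings: Two ring arches (6 mm steel bar, at deck y -52 and +52 mm) on a 7 mm pivot bar along the deck's y. Origin on the pivot, x 5, z 12 mm of the deck's frame. Shut: axes as the deck's, ends on the prong tops, highest at z 56 mm. Open: turned 1.33 rad uphill, clear of the prongs, standing over x 0 to 40 mm, up to z 83 mm. The lever drives them, 1.4 times its angle.
- wide_template: Upper template, to be moved: plywood strip 44 x 132 x 6 mm, about 70 g, a 12 mm hole 52 mm either side of its middle. Origin at the centre of its underside; x across, y along it, z its thickness. At first on the prongs on top of the narrow one, underside at z 15 mm of the deck's frame; it overhangs, so fingertips can pass beside it down to z 6 mm. It comes off square to the deck.
- narrow_template: Lower template, stays filed: brown strip 28 x 132 x 5 mm with the same two holes, under the wide one, on the rest. Origin at the centre of its underside (z 10 mm of the deck's frame), axes as the wide one's.
- panel: Leaded glass panel lying flat, fixed to the bench, 241 mm (x) x 202 mm (y) x 6 mm. Origin at the centre of its underside; its longer edges run along its x.
- foil_roll: Roll of copper foil, a disc 67 mm in diameter and 6 mm thick lying on the panel toward the panel's +x end. Origin at the centre of its underside. Leave it where it is.
- solder_spool: Bystander, leave alone. Spool of solder standing on end, 61 mm diameter, 42 mm high, origin at the centre of its underside.
- patina_bottle: Bystander, leave alone. Brown bottle, 54 mm diameter, 97 mm high, origin at the centre of its underside.
- tin: Bystander, leave alone. Flat round tin, 53 mm diameter, 20 mm high, origin at the centre of its underside.

How it is judged:
By the outcome, as a careful person would: the job done as asked, in the order asked, and still so for the second after the job is handed in, with the robot touching nothing.
It also fails if it takes over 70 s, if anything falls off the work surface, if the arm or the gripper's body presses on something with over 40 N, if the wrist force passes 120 N, or if a joint passes its speed limit or range.

### The arm

A 6-joint arm with a two-finger parallel gripper is mounted at the origin on the work surface; the furniture and walls round the work are solid. World frame = base frame: x ahead of the robot, y to its left, z up, the work surface at z = 0. Lengths are in m, angles in degrees, forces in N, time in s.
With the tool pointing down it reaches from about 0.3 to 0.875 m from the base axis. Payload 4.2 kg.
Tool frame: the origin (TCP) lies midway between the tips of the shut fingers; the grasp point (between the pads) lies 19 mm behind it; z points along the fingers, y is the line along which they close (so a half turn about z gives the same grasp; the last joint's range is limited). The gripper opens to 85 mm and grips with 20 to 120 N. Pads are 22 mm wide; open, the fingers measure 114 mm over their backs; the gripper's body (76 mm by 85 mm) begins 54 mm behind the grasp point. The pads swing forward as they close: fully open they stand 13 mm farther back than shut.
Start: joints at [76.089, 18.312, 89.639, -0, 72.044, -1.146], TCP at [0.127, 0.561, 0.231] pointing down, gripper open.
Joint ranges: [-177.97, 177.97], [-48.28, 115.42], [12.27, 149.76], [-77.06, 257.06], [2.81, 150.46], [-146.56, 146.56]. Speed limits (degrees/s): [147.25, 147.25, 180, 180, 180, 180].

### API

Orientations are given as [roll, pitch, yaw] about the fixed x, y, z axes, in that order (R = Rz(yaw) Ry(pitch) Rx(roll)).
In Python, from station import arm gives the robot as it stands.
- The arm moves only by the tool carry_out, never from a script. Its argument "deltas" is a list of rows, each an object of numbers: "dx", "dy", "dz": the shift along the tool's x, y, z in m; "rx", "ry", "rz": the turn, a rotation vector about the tool's x, y, z in units of 5 degrees (1.0 is 5 degrees); "fingers": the finger opening in m, from 0 to 0.0854. In form: [{"dx": .., "dy": .., "dz": .., "rx": .., "ry": .., "rz": .., "fingers": ..}, ...]. A call has 1 to 8 rows; each row shifts and turns the commanded pose from where the row before left it, along the tool's axes as they then stand; what a row does not reach is not made up. A row lasts 1/10 s, in which the tool goes at most 50 mm and 8.59 degrees, less where a joint would pass 70% of its speed; a pose out of reach is approached as far as the arm can. A call is refused whole if a number of a shift passes 0.05 or a number of a turn 1, either way. A call with a gripper value outside its range is refused whole. The fingers move at their own pace and stop on an object; "squeeze" is the grip in N (left out, the last holds). Time passes only in rows, so rows that do not move let the fingers close. It gives the time, the measured TCP pose, the force, the opening and the grip force at its end, in the units of the state.
- arm.get_obs(): the state, without advancing time (a new reading comes with each control period).
- arm.grab_frame(name): name is "scene" or "top" or "wrist"; returns (picture, depth): 400x640x3 uint8, red, green, blue; 400x640 float32, m along the optical axis (not along the pixel's ray), 0 where there is no reading.
- arm.camera_params(name): a dict with "fx", "fy", "cx", "cy" (pixels), "T" (4x4, takes a point from camera to world coordinates). Camera axes: x right, y down, z forward; pixel columns grow to the right and rows downward; lengths in m; the calibration is good to about 2 mm. A picture is of the moment at which its call begins: read the wrist's pose just before it. camera_params takes no time and is no camera call; for the wrist camera it gives the pose at the moment of the call.
- arm.finish_job(): hands the job in; it is judged then, once.
The state is a dict: "time_s": time; "joint_positions": joint angles; "joint_velocities": joint speeds; "joint_efforts": joint torques, N m; "ee_pos": TCP position; "tool_rot": TCP orientation; "contact_force": force on the tool from outside, world axes, zero at the start; "ft_torque": the same for the moment, N m; "gripper_width": finger opening in m; "grasp_force": force on a finger pad.
Only numpy, scipy, OpenCV 4.12 (cv2) and the standard library are available. Lean on these libraries where they do the work, as an engineer would, in place of code of your own. Each camera call takes 0.05 s, during which the arm holds its last target. There are 200 camera calls.

## Working session

There is one attempt and no reset: what is moved stays moved. The work goes in short steps, Python scripts to look and compute and a tool call to move; the robot and the scene stay as the last step left them, time stands still between calls to the robot, and variables do not carry over. Pictures are saved under pics/ and viewed, at most 10 in all, crops included, and the job is handed in when it is done.

Besides the shell and the picture viewer there is one more tool, called after ">>>" as name([rows], argument=value, ...), one row to a line, values as JSON. carry_out: Moves the arm, as the interface text tells. Its arguments: {"type":"object","properties":{"deltas":{"type":"array","items":{"type":"object","properties":{"dx":{"type":"number"},"dy":{"type":"number"},"dz":{"type":"number"},"rx":{"type":"number"},"ry":{"type":"number"},"rz":{"type":"number"},"fingers":{"type":"number"}}}},"squeeze":{"type":"number"}},"required":["deltas"]}

```bash
mkdir -p pics; ls
python3 - <<'E'
from station import arm
import numpy as np,cv2
print(arm.get_obs())
for n in("scene","top"):
    p,d=arm.grab_frame(n);c=arm.camera_params(n)
    cv2.imwrite(f"pics/{n}0.png",p[:,:,::-1]);np.savez(f"{n}0.npz",p=p,d=d,**c);print(n,c)
E
```

```text
pics
{'time_s': 0.0, 'joint_positions': array([ 7.60890464e+01,  1.83500395e+01,  8.97075684e+01, -7.46579758e-04,
        7.20442638e+01, -1.14634244e+00]), 'joint_velocities': array([-0.08150306, -0.00523745,  0.03751071, -0.03469014,  0.01029135,
       -0.04474725]), 'joint_efforts': array([-2.99978376e-05, -4.15513730e+01, -2.34161568e+01,  4.47285004e-05,
        8.31925368e-03,  3.15126655e-06]), 'ee_pos': array([0.12693348, 0.56031204, 0.23049044]), 'tool_rot': array([-1.79898134e+02, -1.32839074e-03,  1.67235618e+02]), 'contact_force': array([ 0.18607451, -0.45428864,  0.6782833 ]), 'ft_torque': array([-0.02702945, -0.00646026,  0.0208336 ]), 'grasp_force': 0.0, 'gripper_width': 0.08559212355918538}
scene {'fx': 427.5657508706653, 'fy': 427.5657508706653, 'cx': 315.64838388463767, 'cy': 201.3312062668832, 'T': array([[ 0.64115828, -0.52223003,  0.56230939, -0.05196043],
       [-0.76727413, -0.44995829,  0.45697695, -0.45792406],
       [ 0.01436869, -0.72444001, -0.68918808,  0.85212876],
       [ 0.        ,  0.        ,  0.        ,  1.        ]])}
top {'fx': 483.89308819104565, 'fy': 483.89308819104565, 'cx': 307.6546464350573, 'cy': 204.70276718917458, 'T': array([[-7.64733498e-03, -9.77028406e-01,  2.12971858e-01,
         2.85215121e-01],
       [-9.99969466e-01,  7.81428991e-03, -5.78398795e-05,
         2.30305718e-02],
       [-1.60771263e-03, -2.12965797e-01, -9.77058332e-01,
         1.29402952e+00],
       [ 0.00000000e+00,  0.00000000e+00,  0.00000000e+00,
         1.00000000e+00]])}
```

View pics/scene0.png

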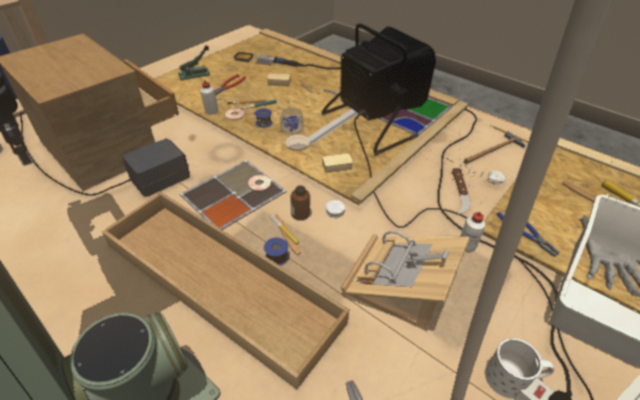

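View pics/top0.png

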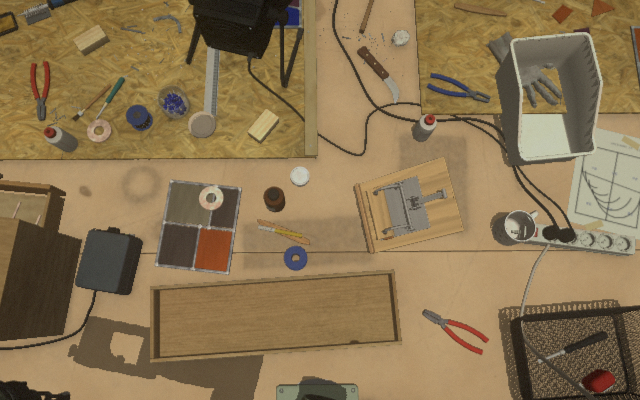

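The top view shows the panel at about (200,226) with the foil roll at (211,197), and the stand at about (410,205) with its low edge on the left. I'll zoom in on both.

Run:
```python
import numpy as np,cv2
z=np.load("top0.npz");p=z['p'][:,:,::-1]
a=cv2.resize(p[150:260,345:475],None,fx=4,fy=4,interpolation=cv2.INTER_CUBIC)
b=cv2.resize(p[172:282,150:250],None,fx=2.6,fy=4,interpolation=cv2.INTER_CUBIC)
cv2.imwrite("pics/crop0.png",np.hstack([a,b]))
d=z['d'];T=z['T'];v,u=np.mgrid[:400,:640]
P=np.stack([(u-z['cx'])/z['fx']*d,(v-z['cy'])/z['fy']*d,d],-1)@T[:3,:3].T+T[:3,3]
np.save("P.npy",P)
for uv in[(370,190),(450,170),(455,230),(372,240),(440,165),(200,226),(211,190),(250,255),(275,198),(300,176),(296,258)]:print(uv,P[uv[1],uv[0]].round(4))
# deck plane: bare plywood points
m=np.zeros((400,640),bool);m[165:245,360:465]=1
Q=P[m];Q=Q[(Q[:,2]>.01)]
n0=np.array([0,.5,.866])
rng=np.random.default_rng(0);best=0
for _ in range(500):
    s=Q[rng.choice(len(Q),3,False)];n=np.cross(s[1]-s[0],s[2]-s[0]);l=np.linalg.norm(n)
    if l<1e-6: continue
    n/=l;n*=np.sign(n[2]);k=np.abs((Q-s[0])@n)<.0015
    if k.sum()>best and n[2]<.95:best=k.sum();K=k
c=Q[K].mean(0);n=np.linalg.svd(Q[K]-c,full_matrices=0)[2][2];n*=np.sign(n[2])
print(best,c,n,np.degrees(np.arccos(n[2])),np.degrees(np.arctan2(n[1],n[0])))
```

```text
(370, 190) [ 0.5915 -0.1406  0.0638]
(450, 170) [ 0.663  -0.3736 -0.0007]
(455, 230) [ 0.4716 -0.3323  0.1391]
(372, 240) [ 0.4634 -0.1448  0.0363]
(440, 165) [ 0.6354 -0.3069  0.1389]
(200, 226) [0.5093 0.3138 0.0068]
(211, 190) [0.6082 0.2868 0.0107]
(250, 255) [ 0.4313  0.179  -0.0054]
(275, 198) [0.5641 0.1057 0.0976]
(300, 176) [0.644  0.0433 0.0173]
(296, 258) [0.4215 0.0552 0.0019]
2249 [ 0.54416868 -0.24859387  0.09844707] [-0.08697381  0.48810922  0.86843822] 29.722345179326638 100.10322138445954
```

View pics/crop0.png

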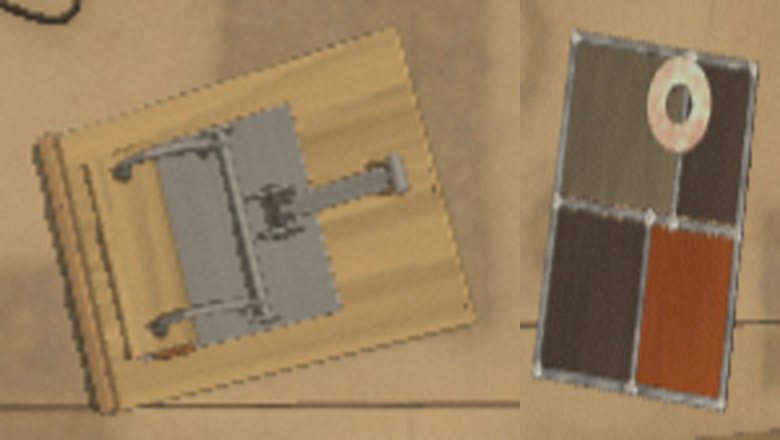

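The left crop shows the stand: deck's uphill corners at crop (398,28) and (472,322), low corners about (60,130)/(118,408), ring ends (122,172)/(158,327), roller (398,173). The right crop shows the panel corners (575,35), (757,68), (723,408), (537,377) and the roll (680,103).

```bash
cat > h.py <<'E'
import numpy as np,cv2
from scipy.spatial.transform import Rotation as R
def ray(c,uv,p0,n):
    T=c['T'];d=T[:3,:3]@np.array([(uv[0]-c['cx'])/c['fx'],(uv[1]-c['cy'])/c['fy'],1]);o=T[:3,3]
    return o+d*((p0-o)@n)/(d@n)
def deckR(yaw): # x uphill,y left,z normal
    return R.from_euler('zy',[yaw,-30],degrees=True).as_matrix()
E
python3 - <<'E'
from h import *
z=np.load("top0.npz");P=np.load("P.npy")
a=lambda x,y:(x/4+345-.375,y/4+150-.375); b=lambda x,y:((x-520)/2.6+150-.3,y/4+172-.375)
c=np.array([.54417,-.24859,.09845]);n=np.array([-.08697,.48811,.86844])
yaws=[]
C=[ray(z,a(*q),c,n) for q in[(398,28),(472,322),(118,408),(60,132)]]
for q in C:print('deck',q.round(4))
e=C[0]-C[1];print('top edge',np.linalg.norm(e),'yaw',np.degrees(np.arctan2(e[1],e[0]))-90)
for i,j in((3,0),(2,1)):
    e=C[j]-C[i];print(np.linalg.norm(e),np.degrees(np.arctan2(e[1],e[0])))
up=np.array([0,0,1.])
K=[ray(z,b(*q),np.array([0,0,.006]),up) for q in[(575,35),(757,68),(723,408),(537,377)]]
for q in K:print('panel',q.round(4))
for i in range(4):
    e=K[i]-K[i-1];print(np.linalg.norm(e).round(4),np.degrees(np.arctan2(e[1],e[0])).round(2))
print('centre',np.mean(K,0));print('roll',ray(z,b(680,103),np.array([0,0,.012]),up))
yaw=-76.
for yaw in(-77,-80):
    D=deckR(yaw); O=np.mean(C[:2],0)-D@[.125,0,0]
    print(yaw,'O',O.round(4),'n',D[:,2].round(3))
    for nm,q,zz in(('roller',(398,173),.032),('ringL',(122,172),.036),('ringR',(158,327),.036)):
        p=ray(z,a(*q),O+D[:,2]*zz,D[:,2]);print(nm,p.round(4),(D.T@(p-O)).round(4))
E
```

```text
deck [ 0.6544 -0.3161  0.1474]
deck [ 0.4699 -0.3481  0.1469]
deck [ 0.4334 -0.1498  0.0318]
deck [ 0.62   -0.1176  0.0324]
top edge 0.1872106293895827 yaw -80.15836065102425
0.23201086463382684 -80.17916001780472
0.2321364290432181 -79.57634578522315
panel [0.6376 0.3994 0.006 ]
panel [0.6126 0.206  0.006 ]
panel [0.3812 0.2355 0.006 ]
panel [0.4031 0.4259 0.006 ]
0.236 -6.43
0.1951 -97.36
0.2333 172.73
0.1916 83.44
centre [0.50863551 0.31667861 0.006     ]
roll [0.58717098 0.28518631 0.012     ]
-77 O [ 0.5378 -0.2103  0.1331] n [-0.5    0.     0.866]
roller [ 0.5542 -0.3005  0.1796] [0.0963 0.0162 0.032 ]
ringL [ 0.5549 -0.1364  0.1846] [-0.0629  0.0562  0.036 ]
ringR [ 0.4702 -0.1616  0.1357] [-0.0603 -0.0449  0.036 ]
-80 O [ 0.5433 -0.209   0.1363] n [-0.5    0.     0.866]
roller [ 0.5542 -0.3005  0.1796] [0.0955 0.0147 0.032 ]
ringL [ 0.5549 -0.1364  0.1846] [-0.0655  0.0463  0.036 ]
ringR [ 0.4702 -0.1616  0.1357] [-0.0577 -0.0545  0.036 ]
```

```bash
sed -i "s/'zy'/'ZY'/" h.py
cat >> h.py <<'E'
def toolR(zdir,ydir):
    z=np.array(zdir)/np.linalg.norm(zdir);y=np.array(ydir)-z*(np.array(ydir)@z);y/=np.linalg.norm(y)
    return np.stack([np.cross(y,z),y,z],1)
def delta(o,p,Rt):
    Rc=R.from_euler('xyz',o['tool_rot'],degrees=True).as_matrix()
    print('t %.2f q'%o['time_s'],o['joint_positions'].round(0),'F',o['contact_force'].round(1))
    print('rot units',(np.degrees(R.from_matrix(Rc.T@Rt).as_rotvec())/5).round(2),'shift in final tool',(Rt.T@(np.array(p)-o['ee_pos'])).round(4),'now',(Rc.T@(np.array(p)-o['ee_pos'])).round(4))
E
python3 - <<'E'
from h import *
from station import arm
z=np.load("top0.npz");P=np.load("P.npy");s=np.load("scene0.npz")
print('pole depth',[ (uv,s['d'][uv[1],uv[0]]) for uv in((580,50),(525,200),(475,350))])
for uv in((580,50),(525,200),(475,350)):
    d=s['d'][uv[1],uv[0]];print((s['T'][:3,:3]@np.array([(uv[0]-s['cx'])/s['fx'],(uv[1]-s['cy'])/s['fy'],1])*d+s['T'][:3,3]).round(3))
a=lambda x,y:(x/4+345-.375,y/4+150-.375)
D=deckR(-79.9)
n=D[:,2];C=[ray(z,a(*q),np.array([.562,-.332,.148]),n) for q in[(398,28),(472,322)]]
O=np.mean(C,0)-D@[.126,0,0];print('O',O,n)
for nm,q,zz in(('roller',(398,173),.033),('ringL',(122,172),.036),('ringR',(158,327),.036)):
    p=ray(z,a(*q),O+n*zz,n);print(nm,p.round(4),(D.T@(p-O)).round(4))
Rt=toolR(-n,D[:,1]);tip=O+D@[.109,0,.029]
print('tip',tip); delta(arm.get_obs(),tip+n*.13,Rt)
E
```

```text
pole depth [((580, 50), np.float32(0.120243534)), ((525, 200), np.float32(0.1612055)), ((475, 350), np.float32(0.24470037))]
[ 0.086 -0.441  0.801]
[ 0.09  -0.445  0.743]
[ 0.1   -0.454  0.623]
O [ 0.54281331 -0.22443373  0.08491638] [-0.08768336  0.49225159  0.8660254 ]
roller [ 0.5567 -0.3035  0.1694] [ 0.1117 -0.0002  0.033 ]
ringL [ 0.5784 -0.1503  0.0879] [-0.0563  0.0481  0.036 ]
ringR [ 0.4777 -0.1691  0.0885] [-0.0553 -0.0544  0.036 ]
tip [ 0.55682454 -0.30309236  0.16453112]
t 0.10 q [76. 18. 90.  0. 72. -1.] F [ 0.3 -0.8  0.7]
rot units [ 3.5  -5.28 13.11] shift in final tool [-0.7685  0.2718  0.3899] now [-0.5848 -0.6873 -0.0455]
```

>>> carry_out([
  {"rz":1,"dz":-0.02},
  {"rz":1,"dz":-0.02},
  {"rz":1,"dz":-0.02},
  {"rz":1,"dz":-0.02},
  {"rz":1,"dz":-0.02},
  {"rz":1,"dz":-0.02},
  {"rz":1},
  {"rz":1},
])

```text
$.deltas[0]: bad value
```

>>> carry_out([
  {"rz":1,"fingers":0.05},
  {"rz":1},
  {"rz":1},
  {"rz":1},
  {"rz":1},
  {"rz":0.4},
  {},
])

```text
$.deltas[0]: bad value
```

```bash
cat >> h.py <<'E'
D=deckR(-79.9);n=D[:,2];O=np.array([.5428,-.2244,.0850])
def deck(p):return O+D@np.array(p)
RL=toolR(-n,D[:,1])
E
python3 - <<'E'
from h import *
from station import arm
o=arm.get_obs();print(o['ee_pos'],o['tool_rot'])
delta(o,deck([.109,0,.149]),toolR([0,0,-1],D[:,1]));delta(o,deck([.109,0,.149]),RL)
E
```

```text
[0.12694735 0.56037404 0.23057125] [-1.79908108e+02 -2.49079614e-03  1.67236101e+02]
t 0.10 q [76. 18. 90.  0. 72. -1.] F [ 0.3 -0.8  0.7]
rot units [-2.000e-02  1.000e-02  1.343e+01] shift in final tool [-0.8654  0.2718 -0.038 ] now [-0.5867 -0.6919 -0.0369]
t 0.10 q [76. 18. 90.  0. 72. -1.] F [ 0.3 -0.8  0.7]
rot units [ 3.5  -5.28 13.11] shift in final tool [-0.7685  0.2718  0.3998] now [-0.5867 -0.6919 -0.0369]
```

>>> carry_out([
  {"dx":0,"dy":0,"dz":-0.02,"rx":0,"ry":0,"rz":1,"fingers":0.05},
  {"dx":0,"dy":0,"dz":-0.02,"rx":0,"ry":0,"rz":1,"fingers":0.05},
  {"dx":0,"dy":0,"dz":-0.02,"rx":0,"ry":0,"rz":1,"fingers":0.05},
  {"dx":0,"dy":0,"dz":-0.02,"rx":0,"ry":0,"rz":1,"fingers":0.05},
  {"dx":0,"dy":0,"dz":-0.02,"rx":0,"ry":0,"rz":1,"fingers":0.05},
  {"dx":0,"dy":0,"dz":-0.02,"rx":0,"ry":0,"rz":1,"fingers":0.05},
  {"dx":0,"dy":0,"dz":0,"rx":0,"ry":0,"rz":1,"fingers":0.05},
  {"dx":0,"dy":0,"dz":0,"rx":0,"ry":0,"rz":1,"fingers":0.05},
], squeeze=25)

```text
time_s: 0.9
ee_pos: [0.1271, 0.5609, 0.3517]
tool_rot: [180.0, -0.0, 127.0]
contact_force: [0.1, 0.3, 0.1]
gripper_width: 0.05
grasp_force: 0.0
```

>>> carry_out([
  {"dx":0,"dy":0,"dz":0,"rx":0,"ry":0,"rz":1,"fingers":0.05},
  {"dx":0,"dy":0,"dz":0,"rx":0,"ry":0,"rz":1,"fingers":0.05},
  {"dx":0,"dy":0,"dz":0,"rx":0,"ry":0,"rz":1,"fingers":0.05},
  {"dx":0,"dy":0,"dz":0,"rx":0,"ry":0,"rz":1,"fingers":0.05},
  {"dx":0,"dy":0,"dz":0,"rx":0,"ry":0,"rz":1,"fingers":0.05},
  {"dx":0,"dy":0,"dz":0,"rx":0,"ry":0,"rz":0.4,"fingers":0.05},
])

```text
time_s: 1.5
ee_pos: [0.127, 0.5606, 0.3508]
tool_rot: [-180.0, 0.1, 100.1]
contact_force: [0.8, -0.2, -0.2]
gripper_width: 0.05
grasp_force: 0.0
```

Run:
```python
from h import *
from station import arm
o=arm.get_obs();print(o['ee_pos'],o['tool_rot'])
delta(o,deck([.109,0,.149]),toolR([0,0,-1],D[:,1]));delta(o,deck([.109,0,.149]),RL)
```

```text
[0.12698293 0.56059551 0.35077301] [-1.79973279e+02  5.83657856e-02  1.00105367e+02]
t 1.50 q [76. 16. 77.  0. 88. 66.] F [ 0.8 -0.2 -0.2]
rot units [-0.01  0.01  0.  ] shift in final tool [-0.8656  0.2717  0.0822] now [-0.8656  0.2717  0.083 ]
t 1.50 q [76. 16. 77.  0. 88. 66.] F [ 0.8 -0.2 -0.2]
rot units [-0.   -5.99  0.  ] shift in final tool [-0.7086  0.2717  0.504 ] now [-0.8656  0.2717  0.083 ]
```

>>> carry_out([
  {"dx":-0.04,"dy":0.034,"dz":0,"rx":0,"ry":0,"rz":0,"fingers":0.05},
  {"dx":-0.04,"dy":0.034,"dz":0,"rx":0,"ry":0,"rz":0,"fingers":0.05},
  {"dx":-0.04,"dy":0.034,"dz":0,"rx":0,"ry":0,"rz":0,"fingers":0.05},
  {"dx":-0.04,"dy":0.034,"dz":0,"rx":0,"ry":0,"rz":0,"fingers":0.05},
  {"dx":-0.04,"dy":0.034,"dz":0,"rx":0,"ry":0,"rz":0,"fingers":0.05},
  {"dx":-0.04,"dy":0.034,"dz":0,"rx":0,"ry":0,"rz":0,"fingers":0.05},
  {"dx":-0.04,"dy":0.034,"dz":0,"rx":0,"ry":0,"rz":0,"fingers":0.05},
  {"dx":-0.04,"dy":0.034,"dz":0,"rx":0,"ry":0,"rz":0,"fingers":0.05},
])

```text
time_s: 2.3
ee_pos: [0.4373, 0.3052, 0.3511]
tool_rot: [-180.0, -0.0, 100.2]
contact_force: [1.7, 0.4, -0.1]
gripper_width: 0.05
grasp_force: 0.0
```

>>> carry_out([
  {"dx":-0.045,"dy":0,"dz":0,"rx":0,"ry":0,"rz":0,"fingers":0.05},
  {"dx":-0.045,"dy":0,"dz":0,"rx":0,"ry":0,"rz":0,"fingers":0.05},
  {"dx":-0.045,"dy":0,"dz":0,"rx":0,"ry":0,"rz":0,"fingers":0.05},
  {"dx":-0.045,"dy":0,"dz":0,"rx":0,"ry":0,"rz":0,"fingers":0.05},
  {"dx":-0.045,"dy":0,"dz":0,"rx":0,"ry":0,"rz":0,"fingers":0.05},
  {"dx":-0.045,"dy":0,"dz":0,"rx":0,"ry":0,"rz":0,"fingers":0.05},
  {"dx":-0.045,"dy":0,"dz":0,"rx":0,"ry":0,"rz":0,"fingers":0.05},
  {"dx":-0.045,"dy":0,"dz":0,"rx":0,"ry":0,"rz":0,"fingers":0.05},
])

```text
time_s: 3.1
ee_pos: [0.4999, -0.0492, 0.351]
tool_rot: [-180.0, -0.0, 100.2]
contact_force: [0.7, 0.2, -0.7]
gripper_width: 0.0502
grasp_force: 0.0
```

>>> carry_out([
  {"dx":-0.035,"dy":0,"dz":0,"rx":0,"ry":-1,"rz":0,"fingers":0.05},
  {"dx":-0.035,"dy":0,"dz":0,"rx":0,"ry":-1,"rz":0,"fingers":0.05},
  {"dx":-0.035,"dy":0,"dz":0,"rx":0,"ry":-1,"rz":0,"fingers":0.05},
  {"dx":-0.035,"dy":0,"dz":0,"rx":0,"ry":-1,"rz":0,"fingers":0.05},
  {"dx":-0.035,"dy":0,"dz":0,"rx":0,"ry":-1,"rz":0,"fingers":0.05},
  {"dx":0,"dy":0,"dz":0,"rx":0,"ry":-1,"rz":0,"fingers":0.05},
  {"dx":0,"dy":0,"dz":0,"rx":0,"ry":0,"rz":0,"fingers":0.05},
])

```text
time_s: 3.8
ee_pos: [0.5297, -0.2147, 0.3798]
tool_rot: [-179.8, 29.9, 100.4]
contact_force: [-0.2, 0.3, 0.7]
gripper_width: 0.0501
grasp_force: 0.0
```

Run:
```python
from h import *
from station import arm
o=arm.get_obs();c=arm.camera_params("wrist");p,d=arm.grab_frame("wrist");cv2.imwrite("pics/w1.png",p[:,:,::-1]);np.savez("w1.npz",p=p,d=d,**c)
print(o['ee_pos'],o['tool_rot'])
delta(o,deck([.109,0,.149]),RL)
def proj(x):
    q=c['T'][:3,:3].T@(deck(x)-c['T'][:3,3]);return np.round([q[0]/q[2]*c['fx']+c['cx'],q[1]/q[2]*c['fy']+c['cy']],1)
for nm,x in dict(rolP=(.109,.012,.029),rolM=(.109,-.012,.029),prP=(-.06,.052,.033),prM=(-.06,-.052,.033),cu=(.126,.095,0),cd=(.126,-.095,0)).items():print(nm,proj(x))
```

```text
[ 0.52973363 -0.21469394  0.37975651] [-179.79086717   29.89817166  100.40658319]
t 3.80 q [ -8.   9.  87. -29.  76. -13.] F [-0.2  0.3  0.7]
rot units [-0.01 -0.02  0.05] shift in final tool [0.0281 0.0112 0.1122] now [0.0279 0.0114 0.1122]
rolP [338.  137.1]
rolM [315.1 137. ]
prP [386.5 -50.8]
prM [271.2 -51.3]
cu [409.  149.4]
cd [242.6 148.6]
```

View pics/w1.png

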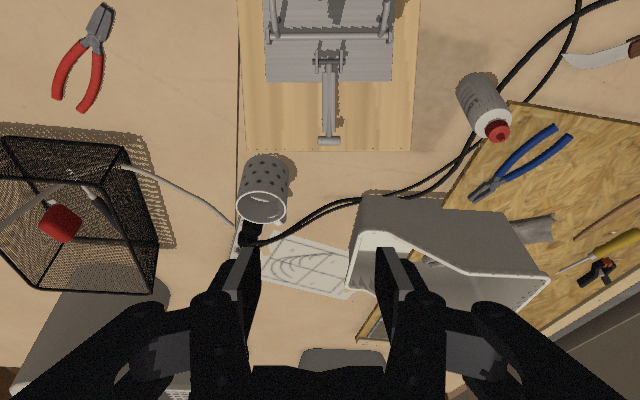

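The wrist view shows the roller at (329,140), spanning 318–341, and the deck's top edge at v=150, u=245–411. This puts everything about 2.5 mm further along deck +y than predicted, so I'll correct the origin.

```bash
sed -i 's/^def deck/O=O+D@np.array([.0015,.0025,0])\ndef deck/' h.py
python3 - <<'E'
from h import *
from station import arm
o=arm.get_obs()
delta(o,deck([.109,0,.010]),RL)
E
```

```text
Traceback (most recent call last):
  File "h.py", line 6, in <module>
    O=O+D@np.array([.0015,.0025,0])
      ^
NameError: name 'O' is not defined
```

```bash
sed -i '6d' h.py
python3 - <<'E'
from h import *
from station import arm
o=arm.get_obs()
delta(o,deck([.109,0,.010]),RL)
E
```

```text
t 3.85 q [ -8.   9.  87. -29.  76. -13.] F [-0.4 -0.8  0.2]
rot units [-0.   -0.03  0.05] shift in final tool [0.027  0.0134 0.2516] now [0.0263 0.0135 0.2517]
```

>>> carry_out([
  {"dx":0.027,"dy":0.013,"dz":0.04,"rx":0,"ry":0,"rz":0.05,"fingers":0.05},
  {"dx":0,"dy":0,"dz":0.04,"rx":0,"ry":0,"rz":0,"fingers":0.05},
  {"dx":0,"dy":0,"dz":0.04,"rx":0,"ry":0,"rz":0,"fingers":0.05},
  {"dx":0,"dy":0,"dz":0.04,"rx":0,"ry":0,"rz":0,"fingers":0.05},
  {"dx":0,"dy":0,"dz":0.02,"rx":0,"ry":0,"rz":0,"fingers":0.05},
  {"dx":0,"dy":0,"dz":0,"rx":0,"ry":0,"rz":0,"fingers":0.05},
])

```text
time_s: 4.45
ee_pos: [0.5535, -0.2797, 0.2086]
tool_rot: [-179.8, 29.8, 100.0]
contact_force: [1.0, -0.2, -0.2]
gripper_width: 0.0499
grasp_force: 0.0
```

Run:
```python
from h import *
from station import arm
o=arm.get_obs();c=arm.camera_params("wrist");p,d=arm.grab_frame("wrist");cv2.imwrite("pics/w2.png",p[:,:,::-1]);np.savez("w2.npz",p=p,d=d,**c)
delta(o,deck([.109,0,.010]),RL)
def proj(x):
    q=c['T'][:3,:3].T@(deck(x)-c['T'][:3,3]);return np.round([q[0]/q[2]*c['fx']+c['cx'],q[1]/q[2]*c['fy']+c['cy']],1)
for nm,x in dict(rolP=(.109,.012,.029),rolM=(.109,-.012,.029),cu=(.126,.095,0),cd=(.126,-.095,0),tcp=(.109,0,.01)).items():print(nm,proj(x))
```

```text
t 4.45 q [-14.  18. 100. -34.  54.  -6.] F [ 1.  -0.2 -0.2]
rot units [-0.06 -0.05 -0.02] shift in final tool [0.0001 0.0017 0.0689] now [-0.0002  0.0021  0.0689]
rolP [338.  224.6]
rolM [296.5 224.6]
cu [459.6 233. ]
cd [176.2 232.8]
tcp [317.4 213.8]
```

View pics/w2.png

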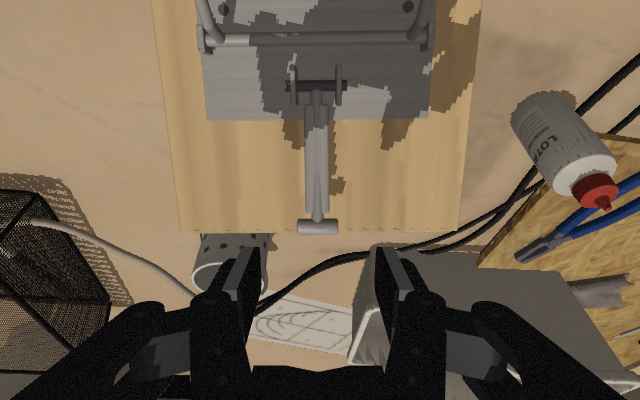

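The roller is at (297–338, 227), against a predicted (296–338, 225). That's a good match, so I'll descend and pinch.

>>> carry_out([
  {"dx":-0.001,"dy":0.002,"dz":0.03,"rx":0,"ry":0,"rz":0,"fingers":0.05},
  {"dx":0,"dy":0,"dz":0.025,"rx":0,"ry":0,"rz":0,"fingers":0.05},
  {"dx":0,"dy":0,"dz":0.014,"rx":0,"ry":0,"rz":0,"fingers":0.05},
  {"dx":0,"dy":0,"dz":0,"rx":0,"ry":0,"rz":0,"fingers":0.05},
  {"dx":0,"dy":0,"dz":0,"rx":0,"ry":0,"rz":0,"fingers":0.05},
])

```text
time_s: 5.0
ee_pos: [0.5641, -0.3132, 0.1542]
tool_rot: [179.7, 30.0, 99.9]
contact_force: [1.1, -0.3, -0.2]
gripper_width: 0.0497
grasp_force: 0.0
```

>>> carry_out([
  {"dx":0,"dy":0,"dz":0,"rx":0,"ry":0,"rz":0,"fingers":0.015},
  {"dx":0,"dy":0,"dz":0,"rx":0,"ry":0,"rz":0,"fingers":0.015},
  {"dx":0,"dy":0,"dz":0,"rx":0,"ry":0,"rz":0,"fingers":0.015},
  {"dx":0,"dy":0,"dz":0,"rx":0,"ry":0,"rz":0,"fingers":0.015},
  {"dx":0,"dy":0,"dz":0,"rx":0,"ry":0,"rz":0,"fingers":0.015},
], squeeze=25)

```text
time_s: 5.5
ee_pos: [0.5593, -0.3139, 0.1544]
tool_rot: [-179.7, 30.1, 99.9]
contact_force: [-11.7, 2.0, 8.4]
gripper_width: 0.0231
grasp_force: 24.1
```

Run:
```python
from h import *
from station import arm
o=arm.get_obs();print(D.T@(o['ee_pos']-O),o['gripper_width'],o['grasp_force'])
delta(o,deck([.109,0,.010]),RL)
a=.1405+np.linspace(0,.95,9);q=np.c_[-80*np.cos(a),-80*np.sin(a)];print(np.diff(q,axis=0).round(1))
```

```text
[ 0.1120413  -0.00196991  0.01458309] 0.02314796453433582 24.05671924352646
t 5.50 q [-18.  23. 102. -37.  47.  -4.] F [-11.7   2.    8.4]
rot units [-0.08  0.01 -0.03] shift in final tool [0.003  0.002  0.0046] now [0.0031 0.002  0.0046]
[[ 1.9 -9.3]
 [ 3.  -9. ]
 [ 4.  -8.6]
 [ 5.  -8.1]
 [ 5.9 -7.4]
 [ 6.8 -6.7]
 [ 7.5 -5.8]
 [ 8.1 -4.9]]
```

Pinched, with a small lateral force that I'll relieve. Now I'll lift along the arc.

>>> carry_out([
  {"dx":0,"dy":-0.004,"dz":0,"rx":0,"ry":0,"rz":0,"fingers":0.015},
  {"dx":0.0019,"dy":0,"dz":-0.0093,"rx":0,"ry":0,"rz":0,"fingers":0.015},
  {"dx":0.003,"dy":0,"dz":-0.009,"rx":0,"ry":0,"rz":0,"fingers":0.015},
  {"dx":0.002,"dy":0,"dz":-0.0043,"rx":0,"ry":0,"rz":0,"fingers":0.015},
  {"dx":0.002,"dy":0,"dz":-0.0043,"rx":0,"ry":0,"rz":0,"fingers":0.015},
  {"dx":0,"dy":0,"dz":0,"rx":0,"ry":0,"rz":0,"fingers":0.015},
])

```text
time_s: 6.1
ee_pos: [0.5552, -0.2934, 0.1724]
tool_rot: [179.9, 30.1, 100.0]
contact_force: [-1.6, -5.0, -2.0]
gripper_width: 0.0229
grasp_force: 24.9
```

Run:
```python
from h import *
from station import arm
o=arm.get_obs();print(D.T@(o['ee_pos']-O),o['gripper_width'],o['grasp_force'], D.T@o['contact_force'])
```

```text
[ 0.10290752 -0.00243065  0.04061175] 0.022888628559444017 24.896884560585022 [ 3.03700216 -2.42354757 -4.12000023]
```

Lateral force is gone and the lever is lifting. I'll continue along the arc.

>>> carry_out([
  {"dx":0.005,"dy":-0.001,"dz":-0.0081,"rx":0,"ry":0,"rz":0,"fingers":0.015},
  {"dx":0.0059,"dy":0,"dz":-0.0074,"rx":0,"ry":0,"rz":0,"fingers":0.015},
  {"dx":0.0068,"dy":0,"dz":-0.0067,"rx":0,"ry":0,"rz":0,"fingers":0.015},
  {"dx":0.0075,"dy":0,"dz":-0.0058,"rx":0,"ry":0,"rz":0,"fingers":0.015},
  {"dx":0.008,"dy":0,"dz":-0.005,"rx":0,"ry":0,"rz":0,"fingers":0.015},
  {"dx":0,"dy":0,"dz":0,"rx":0,"ry":0,"rz":0,"fingers":0.015},
  {"dx":0,"dy":0,"dz":0,"rx":0,"ry":0,"rz":0,"fingers":0.015},
])

```text
time_s: 6.8
ee_pos: [0.5466, -0.2478, 0.1843]
tool_rot: [179.8, 30.0, 100.0]
contact_force: [-4.6, 1.8, 6.2]
gripper_width: 0.0228
grasp_force: 25.7
```

Run:
```python
from h import *
from station import arm
o=arm.get_obs();print(D.T@(o['ee_pos']-O),o['gripper_width'],o['grasp_force'], D.T@o['contact_force'])
```

```text
[ 0.06866161 -0.00290965  0.07410808] 0.022750292411400114 25.703015327453613 [ 0.85470951 -4.2048015   6.70938326]
```

The lever is at its stop. I'll release, retreat and look.

>>> carry_out([
  {"dx":0,"dy":0,"dz":0,"rx":0,"ry":0,"rz":0,"fingers":0.05},
  {"dx":0,"dy":0,"dz":0,"rx":0,"ry":0,"rz":0,"fingers":0.05},
  {"dx":0,"dy":0,"dz":0,"rx":0,"ry":0,"rz":0,"fingers":0.05},
  {"dx":0,"dy":0,"dz":-0.03,"rx":0,"ry":0,"rz":0,"fingers":0.06},
  {"dx":0,"dy":0,"dz":-0.04,"rx":0,"ry":0,"rz":0,"fingers":0.06},
  {"dx":0,"dy":0,"dz":-0.04,"rx":0,"ry":0,"rz":0,"fingers":0.06},
])

```text
time_s: 7.4
ee_pos: [0.5368, -0.1941, 0.2792]
tool_rot: [179.9, 29.9, 100.0]
contact_force: [1.2, 0.1, -0.1]
gripper_width: 0.0594
grasp_force: 0.0
```

>>> carry_out([
  {"dx":0.02,"dy":0,"dz":0,"rx":0,"ry":0,"rz":-1,"fingers":0.06},
  {"dx":0,"dy":0,"dz":0,"rx":0,"ry":0,"rz":-1,"fingers":0.06},
  {"dx":0,"dy":0,"dz":0,"rx":0,"ry":0,"rz":-1,"fingers":0.06},
  {"dx":0,"dy":0,"dz":0,"rx":0,"ry":0,"rz":-1,"fingers":0.06},
  {"dx":0,"dy":0,"dz":0,"rx":0,"ry":0,"rz":-1,"fingers":0.06},
  {"dx":0,"dy":0,"dz":0,"rx":0,"ry":0,"rz":-1,"fingers":0.06},
  {"dx":0,"dy":0,"dz":0,"rx":0,"ry":0,"rz":-1,"fingers":0.06},
  {"dx":0,"dy":0,"dz":0,"rx":0,"ry":0,"rz":-1,"fingers":0.06},
])

```text
time_s: 8.2
ee_pos: [0.5342, -0.1775, 0.2685]
tool_rot: [-159.7, 22.5, 144.3]
contact_force: [-0.3, 0.0, -0.7]
gripper_width: 0.0601
grasp_force: 0.0
```

>>> carry_out([
  {"dx":0,"dy":0,"dz":0,"rx":0,"ry":0,"rz":-1,"fingers":0.06},
  {"dx":0,"dy":0,"dz":0,"rx":0,"ry":0,"rz":-1,"fingers":0.06},
  {"dx":0,"dy":0,"dz":0,"rx":0,"ry":0,"rz":-1,"fingers":0.06},
  {"dx":0,"dy":0,"dz":0,"rx":0,"ry":0,"rz":-1,"fingers":0.06},
  {"dx":0,"dy":0,"dz":0,"rx":0,"ry":0,"rz":-1,"fingers":0.06},
  {"dx":0,"dy":0,"dz":0,"rx":0,"ry":0,"rz":-1,"fingers":0.06},
  {"dx":0,"dy":0,"dz":0,"rx":0,"ry":0,"rz":-1,"fingers":0.06},
  {"dx":0,"dy":0,"dz":0,"rx":0,"ry":0,"rz":-1,"fingers":0.06},
])

```text
time_s: 9.0
ee_pos: [0.5342, -0.1775, 0.2685]
tool_rot: [-150.4, 5.0, -178.5]
contact_force: [0.5, 0.2, -0.4]
gripper_width: 0.0598
grasp_force: 0.0
```

```bash
cat >> h.py <<'E'
RT=toolR(-n,-D[:,0])
E
python3 - <<'E'
from h import *
from station import arm
o=arm.get_obs();print(D.T@(o['ee_pos']-O),o['gripper_width'])
delta(o,deck([-.06,0,.12]),RT)
E
```

```text
[ 0.04895967 -0.00269518  0.18275592] 0.05984650366130957
t 9.00 q [ -4.  12.  99. -32.  65. -81.] F [ 0.5  0.2 -0.4]
rot units [ 0.01  0.02 -1.98] shift in final tool [-0.0027  0.109   0.0628] now [0.0162 0.1077 0.0628]
```

>>> carry_out([
  {"dx":0,"dy":0,"dz":0,"rx":0,"ry":0,"rz":-1,"fingers":0.06},
  {"dx":0,"dy":0,"dz":0,"rx":0,"ry":0,"rz":-1,"fingers":0.06},
  {"dx":-0.003,"dy":0.035,"dz":0,"rx":0,"ry":0,"rz":0,"fingers":0.06},
  {"dx":0,"dy":0.035,"dz":0,"rx":0,"ry":0,"rz":0,"fingers":0.06},
  {"dx":0,"dy":0.039,"dz":0,"rx":0,"ry":0,"rz":0,"fingers":0.06},
  {"dx":0,"dy":0,"dz":0.03,"rx":0,"ry":0,"rz":0,"fingers":0.06},
  {"dx":0,"dy":0,"dz":0,"rx":0,"ry":0,"rz":0,"fingers":0.06},
])

```text
time_s: 9.7
ee_pos: [0.5216, -0.0986, 0.1853]
tool_rot: [-150.1, -0.3, -169.9]
contact_force: [-0.2, 0.0, -0.5]
gripper_width: 0.0601
grasp_force: 0.0
```

```bash
cat > look.py <<'E'
import sys
from h import *
from station import arm
o=arm.get_obs();c=arm.camera_params("wrist");p,d=arm.grab_frame("wrist");cv2.imwrite(f"pics/{sys.argv[1]}.png",p[:,:,::-1]);np.savez(f"{sys.argv[1]}.npz",p=p,d=d,**c)
print(D.T@(o['ee_pos']-O))
def proj(x):
    q=c['T'][:3,:3].T@(deck(x)-c['T'][:3,3]);return np.round([q[0]/q[2]*c['fx']+c['cx'],q[1]/q[2]*c['fy']+c['cy']],1)
for x in [(-.038,-.066,.021),(-.038,.066,.021),(-.082,.066,.021),(-.082,-.066,.021),(-.06,.052,.033),(-.06,-.052,.033),(-.108,-.095,.012)]:print(x,proj(x))
E
python3 look.py w3
```

```text
[-0.06186641 -0.00132531  0.15064943]
(-0.038, -0.066, 0.021) [284.5 101.1]
(-0.038, 0.066, 0.021) [288.3 262.9]
(-0.082, 0.066, 0.021) [340.4 263. ]
(-0.082, -0.066, 0.021) [343.9 101.2]
(-0.06, 0.052, 0.033) [314.2 254. ]
(-0.06, -0.052, 0.033) [314.1 121.7]
(-0.108, -0.095, 0.012) [378.9  60.5]
```

View pics/w3.png

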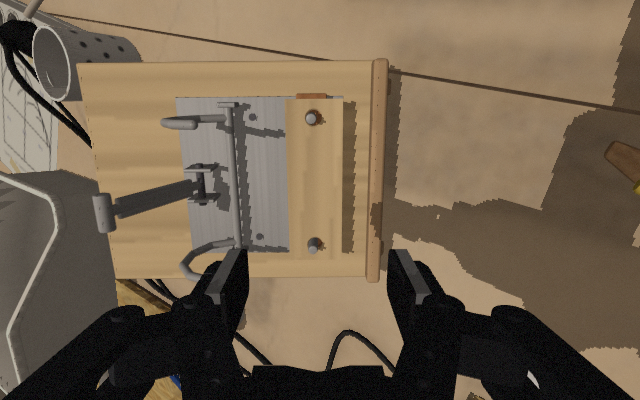

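The view shows the rings swung open and the lever standing. The template's edges are at u=287–342 and the prong tops at (311,117) and (313,246), so the centre is about 5 mm toward deck −y. I'll check its height by depth.

Run:
```python
from h import *
from station import arm
c=np.load("w3.npz")
def dp(u,v):
    d=c['d'][v,u];return (D.T@(c['T'][:3,:3]@(np.array([(u-c['cx'])/c['fx'],(v-c['cy'])/c['fy'],1])*d)+c['T'][:3,3]-O)*1000).round(1)
for q in((300,150),(325,150),(300,200),(325,200),(311,117),(313,246),(130,90),(355,180),(300,101),(300,240)):print(q,dp(*q))
g=cv2.cvtColor(c['p'],cv2.COLOR_RGB2HSV)
print([tuple(c['p'][170,u]) for u in range(280,350,3)])
delta(arm.get_obs(),deck([-.06,-.004,.008]),RT)
```

```text
(300, 150) [-48.9 -29.1  17. ]
(325, 150) [-68.4 -29.2  17.3]
(300, 200) [-48.4  11.3  18.1]
(325, 200) [-68.7  11.9  16.1]
(311, 117) [-57.8 -55.1  29.5]
(313, 246) [-59.   46.8  29.1]
(130, 90) [ 87.8 -73.9  -4. ]
(355, 180) [-94.9  -0.1  -4.1]
(300, 101) [-49.3 -66.   17.4]
(300, 240) [-48.   46.6  17.5]
[(np.uint8(145), np.uint8(138), np.uint8(133)), (np.uint8(144), np.uint8(138), np.uint8(131)), (np.uint8(146), np.uint8(133), np.uint8(121)), (np.uint8(162), np.uint8(135), np.uint8(98)), (np.uint8(167), np.uint8(139), np.uint8(99)), (np.uint8(171), np.uint8(142), np.uint8(104)), (np.uint8(175), np.uint8(147), np.uint8(107)), (np.uint8(177), np.uint8(147), np.uint8(108)), (np.uint8(170), np.uint8(142), np.uint8(104)), (np.uint8(166), np.uint8(138), np.uint8(100)), (np.uint8(163), np.uint8(135), np.uint8(97)), (np.uint8(166), np.uint8(139), np.uint8(99)), (np.uint8(172), np.uint8(141), np.uint8(103)), (np.uint8(175), np.uint8(145), np.uint8(106)), (np.uint8(179), np.uint8(151), np.uint8(110)), (np.uint8(177), np.uint8(148), np.uint8(107)), (np.uint8(176), np.uint8(148), np.uint8(107)), (np.uint8(175), np.uint8(146), np.uint8(105)), (np.uint8(181), np.uint8(152), np.uint8(111)), (np.uint8(179), np.uint8(152), np.uint8(109)), (np.uint8(174), np.uint8(147), np.uint8(107)), (np.uint8(109), np.uint8(86), np.uint8(61)), (np.uint8(108), np.uint8(84), np.uint8(60)), (np.uint8(108), np.uint8(87), np.uint8(58))]
t 9.75 q [  5.  16. 107. -35.  60. -76.] F [ 0.5 -0.2 -0.2]
rot units [ 0.01 -0.02 -0.01] shift in final tool [ 0.0037 -0.0005  0.144 ] now [ 0.0034 -0.0006  0.144 ]
```

>>> carry_out([
  {"dx":0.004,"dy":-0.001,"dz":0.03,"rx":0,"ry":0,"rz":0,"fingers":0.055},
  {"dx":0,"dy":0,"dz":0.03,"rx":0,"ry":0,"rz":0,"fingers":0.055},
  {"dx":0,"dy":0,"dz":0.03,"rx":0,"ry":0,"rz":0,"fingers":0.055},
  {"dx":0,"dy":0,"dz":0.02,"rx":0,"ry":0,"rz":0,"fingers":0.055},
  {"dx":0,"dy":0,"dz":0,"rx":0,"ry":0,"rz":0,"fingers":0.055},
  {"dx":0,"dy":0,"dz":0,"rx":0,"ry":0,"rz":0,"fingers":0.055},
])

```text
time_s: 10.35
ee_pos: [0.5302, -0.155, 0.0949]
tool_rot: [-150.0, 0.2, -170.0]
contact_force: [-0.2, 0.2, 0.7]
gripper_width: 0.0549
grasp_force: 0.0
```

```bash
python3 look.py w4
python3 - <<'E'
from h import *
from station import arm
delta(arm.get_obs(),deck([-.059,-.004,.004]),RT)
E
```

```text
[-0.05766454 -0.00269548  0.04380586]
(-0.038, -0.066, 0.021) [271.9 109.2]
(-0.038, 0.066, 0.021) [281.7 352.6]
(-0.082, 0.066, 0.021) [360.6 352.4]
(-0.082, -0.066, 0.021) [369.6 108.7]
(-0.06, 0.052, 0.033) [321.3 346.4]
(-0.06, -0.052, 0.033) [321.  143.9]
(-0.108, -0.095, 0.012) [426.9  41.2]
t 10.40 q [ -1.  23. 113. -43.  46. -70.] F [ 0.5 -0.4  0.4]
rot units [-0.01  0.04 -0.05] shift in final tool [0.0016 0.0013 0.0403] now [0.0018 0.0013 0.0403]
```

View pics/w4.png

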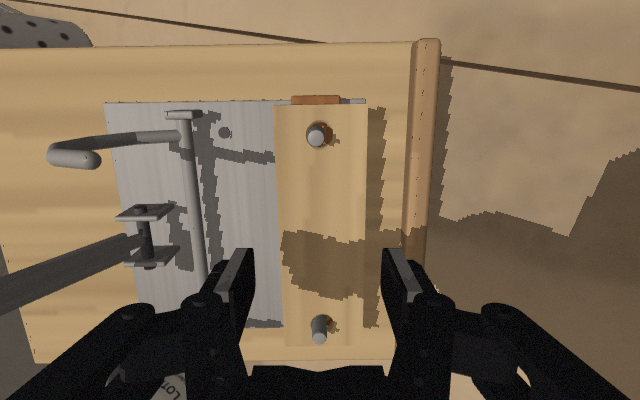

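The rings are well clear, the template's upper end spans u=274–367 and the prongs are at (317,134) and (320,335). I'll check the finger-to-lip clearance by depth.

Run:
```python
from h import *
c=np.load("w4.npz")
def dp(u,v):
    d=c['d'][v,u];return (D.T@(c['T'][:3,:3]@(np.array([(u-c['cx'])/c['fx'],(v-c['cy'])/c['fy'],1])*d)+c['T'][:3,3]-O)*1000).round(1)
for v in(150,215):
  print(v);last=None
  for u in range(262,446,4):
    q=dp(u,v);print(u,*q,end=' | ')
print(dp(317,134),dp(320,338))
```

```text
150
262 -29.2 -44.1 -0.6 | 266 -31.0 -43.8 -2.5 | 270 -33.2 -43.8 -2.2 | 274 -35.5 -44.1 -0.5 | 278 -39.6 -46.9 17.2 | 282 -41.7 -47.1 18.2 | 286 -43.5 -46.9 17.3 | 290 -45.3 -46.8 16.8 | 294 -47.3 -46.9 17.1 | 298 -49.2 -47.0 18.3 | 302 -51.1 -47.0 17.8 | 306 -53.0 -46.8 17.0 | 310 -54.9 -46.7 16.1 | 314 -56.8 -47.0 18.3 | 318 -58.7 -47.2 19.6 | 322 -60.6 -46.7 16.5 | 326 -62.5 -46.7 16.5 | 330 -64.4 -46.8 17.1 | 334 -66.3 -46.7 16.9 | 338 -68.2 -46.8 17.3 | 342 -70.1 -46.9 18.2 | 346 -72.1 -46.6 16.3 | 350 -74.0 -46.7 16.6 | 354 -75.8 -46.8 17.4 | 358 -77.9 -46.5 15.7 | 362 -79.7 -46.7 17.1 | 366 -81.5 -46.8 17.3 | 370 -86.7 -43.2 -4.9 | 374 -88.6 -43.4 -3.5 | 378 -90.7 -43.4 -3.1 | 382 -93.2 -43.2 -4.7 | 386 -95.1 -43.4 -3.5 | 390 -97.0 -43.5 -2.5 | 394 -99.2 -43.5 -2.7 | 398 -101.4 -43.4 -3.3 | 402 -104.0 -43.1 -5.1 | 406 -105.4 -43.6 -2.0 | 410 -105.7 -44.7 5.0 | 414 -107.1 -45.1 7.5 | 418 -108.8 -45.2 8.4 | 422 -110.8 -45.2 8.4 | 426 -113.2 -45.0 7.2 | 430 -114.8 -45.2 8.4 | 434 -128.5 -39.4 -27.2 | 438 -130.7 -39.5 -26.4 | 442 -132.5 -39.8 -24.7 | 215
262 -27.3 -7.6 -1.2 | 266
[... 363 characters left out ...]
30 -64.6 -14.2 17.8 | 334 -66.6 -14.0 17.4 | 338 -58.8 -73.8 185.0 | 342 -70.6 -14.2 17.8 | 346 -72.7 -13.9 17.1 | 350 -74.7 -13.9 17.0 | 354 -76.8 -13.7 16.4 | 358 -58.8 -73.8 185.0 | 362 -80.7 -13.9 17.1 | 366 -85.5 -6.8 -2.6 | 370 -88.1 -6.2 -4.4 | 374 -90.2 -6.4 -3.7 | 378 -92.4 -6.7 -3.0 | 382 -94.5 -6.8 -2.5 | 386 -96.8 -6.7 -2.9 | 390 -99.2 -6.5 -3.5 | 394 -101.2 -6.9 -2.3 | 398 -103.9 -6.2 -4.1 | 402 -105.6 -7.1 -1.7 | 406 -105.9 -9.6 5.5 | 410 -107.3 -10.6 8.1 | 414 -109.1 -11.0 9.4 | 418 -58.8 -73.8 185.0 | 422 -113.6 -10.6 8.4 | 426 -116.1 -10.3 7.3 | 430 -129.6 1.9 -26.7 | 434 -131.5 1.3 -24.9 | 438 -134.0 1.3 -25.0 | 442 -135.6 0.4 -22.3 | [-58.3 -55.9  30.2] [-59.4  49.7  29.4]
```

>>> carry_out([
  {"dx":0.001,"dy":0.002,"dz":0.02,"rx":0,"ry":0,"rz":0,"fingers":0.053},
  {"dx":0,"dy":0,"dz":0.015,"rx":0,"ry":0,"rz":0,"fingers":0.053},
  {"dx":0,"dy":0,"dz":0.006,"rx":0,"ry":0,"rz":0,"fingers":0.053},
  {"dx":0,"dy":0,"dz":0,"rx":0,"ry":0,"rz":0,"fingers":0.053},
  {"dx":0,"dy":0,"dz":0,"rx":0,"ry":0,"rz":0,"fingers":0.053},
])

```text
time_s: 10.9
ee_pos: [0.5321, -0.1732, 0.0576]
tool_rot: [-150.0, 0.2, -170.0]
contact_force: [-0.3, -0.7, -0.3]
gripper_width: 0.053
grasp_force: 0.0
```

Run:
```python
from h import *
from station import arm
o=arm.get_obs();print(D.T@(o['ee_pos']-O),D.T@o['contact_force'],o['gripper_width'])
```

```text
[-0.06048086 -0.00404414  0.00240671] [ 0.3569522  -0.45078602 -0.58497065] 0.05297577510538207
```

No contact, so I'll close.

>>> carry_out([
  {"dx":0,"dy":0,"dz":0,"rx":0,"ry":0,"rz":0,"fingers":0.035},
  {"dx":0,"dy":0,"dz":0,"rx":0,"ry":0,"rz":0,"fingers":0.035},
  {"dx":0,"dy":0,"dz":0,"rx":0,"ry":0,"rz":0,"fingers":0.035},
  {"dx":0,"dy":0,"dz":0,"rx":0,"ry":0,"rz":0,"fingers":0.035},
  {"dx":0,"dy":0,"dz":0,"rx":0,"ry":0,"rz":0,"fingers":0.035},
], squeeze=30)

```text
time_s: 11.4
ee_pos: [0.5324, -0.1736, 0.0584]
tool_rot: [-149.9, 0.2, -169.9]
contact_force: [-1.0, -1.5, 6.4]
gripper_width: 0.0431
grasp_force: 30.9
```

Run:
```python
from h import *
from station import arm
o=arm.get_obs();print(D.T@(o['ee_pos']-O),D.T@o['contact_force'],o['gripper_width'])
```

```text
[-0.05971856 -0.00382066  0.00285936] [ 4.30670653 -1.26735341  4.86857759] 0.0430754910141751
```

>>> carry_out([
  {"dx":0,"dy":-0.0006,"dz":-0.003,"rx":0,"ry":0,"rz":0,"fingers":0.035},
  {"dx":0,"dy":0,"dz":-0.007,"rx":0,"ry":0,"rz":0,"fingers":0.035},
  {"dx":0,"dy":0,"dz":-0.01,"rx":0,"ry":0,"rz":0,"fingers":0.035},
  {"dx":0,"dy":0,"dz":-0.01,"rx":0,"ry":0,"rz":0,"fingers":0.035},
  {"dx":0,"dy":0,"dz":-0.02,"rx":0,"ry":0,"rz":0,"fingers":0.035},
  {"dx":0,"dy":0,"dz":-0.03,"rx":0,"ry":0,"rz":0,"fingers":0.035},
  {"dx":0,"dy":0,"dz":-0.04,"rx":0,"ry":0,"rz":0,"fingers":0.035},
  {"dx":0,"dy":0,"dz":-0.04,"rx":0,"ry":0,"rz":0,"fingers":0.035},
])

```text
time_s: 12.2
ee_pos: [0.5165, -0.0936, 0.1966]
tool_rot: [-150.1, 0.1, -170.0]
contact_force: [1.0, -0.6, -0.4]
gripper_width: 0.0431
grasp_force: 31.4
```

```bash
python3 look.py w5
cat >> h.py <<'E'
ps=np.radians(-7.0)
PX=np.array([np.cos(ps),np.sin(ps),0]);PY=np.array([-np.sin(ps),np.cos(ps),0]);PC=np.array([.5086,.3167,0])
RP=toolR([0,0,-1],PY)
E
python3 - <<'E'
from h import *
from station import arm
o=arm.get_obs()
t=PC+PX*-.04+PY*.02
delta(o,t+[0,0,.2],RP)
p=np.load("w5.npz")['p'];cv2.imwrite("pics/w5s.png",p[:,:,::-1])
E
```

```text
[-0.06116475 -0.00541294  0.16334818]
(-0.038, -0.066, 0.021) [286.4 105.5]
(-0.038, 0.066, 0.021) [290.4 259.7]
(-0.082, 0.066, 0.021) [340.2 259.6]
(-0.082, -0.066, 0.021) [343.  105.4]
(-0.06, 0.052, 0.033) [315.2 251. ]
(-0.06, -0.052, 0.033) [314.7 125.2]
(-0.108, -0.095, 0.012) [376.3  66.4]
t 12.25 q [  6.  14. 106. -35.  61. -76.] F [2.1 2.9 3.2]
rot units [-5.92  1.03  3.31] shift in final tool [0.1007 0.4238 0.0026] now [-0.0286  0.3782 -0.2143]
```

View pics/w5s.png

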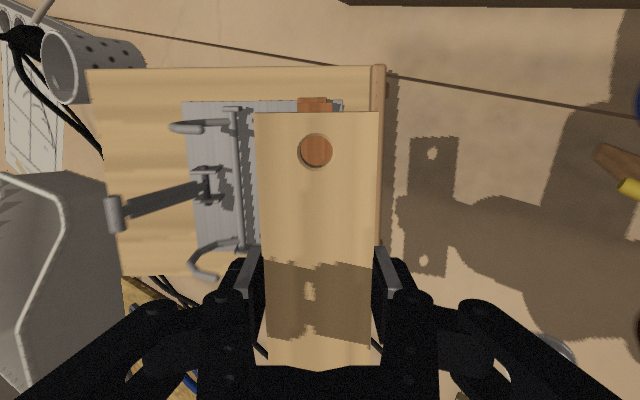

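The template is held squarely between the fingers, and the narrow brown strip (315,103) is still on its prongs. Now I'll level and carry it to the panel.

>>> carry_out([
  {"dx":0,"dy":0,"dz":-0.02,"rx":-0.85,"ry":0.15,"rz":0.47,"fingers":0.035},
  {"dx":0,"dy":0,"dz":-0.02,"rx":-0.85,"ry":0.15,"rz":0.47,"fingers":0.035},
  {"dx":0,"dy":0,"dz":-0.02,"rx":-0.85,"ry":0.15,"rz":0.47,"fingers":0.035},
  {"dx":0,"dy":0,"dz":0,"rx":-0.85,"ry":0.15,"rz":0.47,"fingers":0.035},
  {"dx":0,"dy":0,"dz":0,"rx":-0.85,"ry":0.15,"rz":0.47,"fingers":0.035},
  {"dx":0,"dy":0,"dz":0,"rx":-0.85,"ry":0.15,"rz":0.47,"fingers":0.035},
  {"dx":0,"dy":0,"dz":0,"rx":-0.82,"ry":0.13,"rz":0.49,"fingers":0.035},
  {"dx":0,"dy":0,"dz":0,"rx":0,"ry":0,"rz":0,"fingers":0.035},
])

```text
time_s: 13.05
ee_pos: [0.5134, -0.0703, 0.2497]
tool_rot: [-179.8, -0.6, 172.7]
contact_force: [-0.1, -0.3, -1.0]
gripper_width: 0.0431
grasp_force: 31.4
```

>>> carry_out([
  {"dx":0.012,"dy":0.04,"dz":0,"rx":0,"ry":0,"rz":0,"fingers":0.035},
  {"dx":0.012,"dy":0.04,"dz":0,"rx":0,"ry":0,"rz":0,"fingers":0.035},
  {"dx":0.012,"dy":0.04,"dz":0,"rx":0,"ry":0,"rz":0,"fingers":0.035},
  {"dx":0.012,"dy":0.04,"dz":0,"rx":0,"ry":0,"rz":0,"fingers":0.035},
  {"dx":0.012,"dy":0.04,"dz":0,"rx":0,"ry":0,"rz":0,"fingers":0.035},
  {"dx":0.012,"dy":0.04,"dz":0,"rx":0,"ry":0,"rz":0,"fingers":0.035},
  {"dx":0.012,"dy":0.04,"dz":0,"rx":0,"ry":0,"rz":0,"fingers":0.035},
  {"dx":0,"dy":0.04,"dz":0,"rx":0,"ry":0,"rz":0,"fingers":0.035},
])

```text
time_s: 13.85
ee_pos: [0.4677, 0.2608, 0.2494]
tool_rot: [-179.7, -0.6, 173.0]
contact_force: [1.5, -0.3, -1.2]
gripper_width: 0.0432
grasp_force: 31.4
```

Run:
```python
from h import *
from station import arm
o=arm.get_obs()
t=PC+PX*-.04+PY*.02
print(o['ee_pos']);delta(o,t+[0,0,.15],RP)
```

```text
[0.46765862 0.26082536 0.249408  ]
t 13.85 q [ 28.  14.  93.   0.  74. -55.] F [ 1.5 -0.3 -1.2]
rot units [-0.06 -0.12  0.01] shift in final tool [0.0062 0.0804 0.0994] now [0.0051 0.081  0.099 ]
```

>>> carry_out([
  {"dx":0.006,"dy":0.04,"dz":0.03,"rx":-0.06,"ry":-0.12,"rz":0,"fingers":0.035},
  {"dx":0,"dy":0.04,"dz":0.03,"rx":0,"ry":0,"rz":0,"fingers":0.035},
  {"dx":0,"dy":0,"dz":0.04,"rx":0,"ry":0,"rz":0,"fingers":0.035},
  {"dx":0,"dy":0,"dz":0.04,"rx":0,"ry":0,"rz":0,"fingers":0.035},
  {"dx":0,"dy":0,"dz":0.04,"rx":0,"ry":0,"rz":0,"fingers":0.035},
  {"dx":0,"dy":0,"dz":0,"rx":0,"ry":0,"rz":0,"fingers":0.035},
  {"dx":0,"dy":0,"dz":0,"rx":0,"ry":0,"rz":0,"fingers":0.035},
])

```text
time_s: 14.55
ee_pos: [0.4733, 0.339, 0.0698]
tool_rot: [180.0, 0.0, 172.9]
contact_force: [1.2, -0.7, -0.2]
gripper_width: 0.0433
grasp_force: 31.4
```

Run:
```python
from h import *
from station import arm
o=arm.get_obs();c=arm.camera_params("wrist");p,d=arm.grab_frame("wrist");cv2.imwrite("pics/w6.png",p[:,:,::-1]);np.savez("w6.npz",p=p,d=d,**c)
t=PC+PX*-.04+PY*.02
print(o['ee_pos']);delta(o,t+[0,0,.05],RP)
```

```text
[0.47332044 0.33904025 0.06975248]
t 14.55 q [ 34.  27. 101.  -0.  52. -48.] F [ 1.2 -0.7 -0.2]
rot units [ 0.    0.   -0.01] shift in final tool [0.0023 0.0021 0.0198] now [0.0023 0.0021 0.0198]
```

View pics/w6.png

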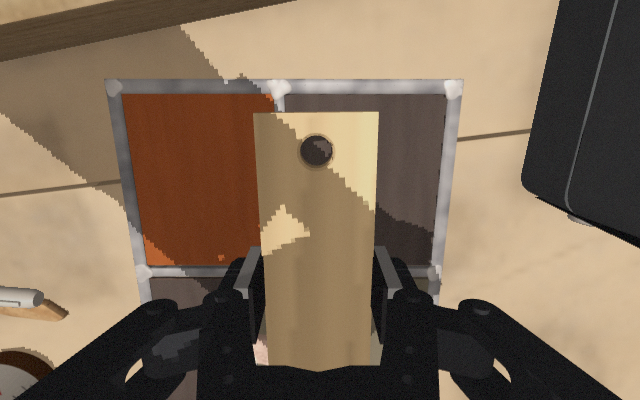

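The held template is square to the panel: its end at v=112 is parallel to the panel edge at v=85, and its sides are symmetric about u=316. I'll descend with care.

>>> carry_out([
  {"dx":-0.003,"dy":0.002,"dz":0.03,"rx":0,"ry":0,"rz":0,"fingers":0.035},
  {"dx":0,"dy":0,"dz":0.02,"rx":0,"ry":0,"rz":0,"fingers":0.035},
  {"dx":0,"dy":0,"dz":0.01,"rx":0,"ry":0,"rz":0,"fingers":0.035},
  {"dx":0,"dy":0,"dz":0,"rx":0,"ry":0,"rz":0,"fingers":0.035},
  {"dx":0,"dy":0,"dz":0,"rx":0,"ry":0,"rz":0,"fingers":0.035},
])

```text
time_s: 15.1
ee_pos: [0.4781, 0.3409, 0.0112]
tool_rot: [179.8, 0.2, 172.9]
contact_force: [0.3, -0.1, -0.1]
gripper_width: 0.0427
grasp_force: 31.4
```

>>> carry_out([
  {"dx":0,"dy":0,"dz":0.003,"rx":0,"ry":0,"rz":0,"fingers":0.035},
  {"dx":0,"dy":0,"dz":0,"rx":0,"ry":0,"rz":0,"fingers":0.035},
  {"dx":0,"dy":0,"dz":0,"rx":0,"ry":0,"rz":0,"fingers":0.035},
])

```text
time_s: 15.4
ee_pos: [0.4773, 0.3403, 0.007]
tool_rot: [179.9, 0.1, 172.9]
contact_force: [0.3, -0.9, -1.4]
gripper_width: 0.0432
grasp_force: 31.4
```

>>> carry_out([
  {"dx":0,"dy":0,"dz":0.003,"rx":0,"ry":0,"rz":0,"fingers":0.035},
  {"dx":0,"dy":0,"dz":0,"rx":0,"ry":0,"rz":0,"fingers":0.035},
  {"dx":0,"dy":0,"dz":0,"rx":0,"ry":0,"rz":0,"fingers":0.035},
])

```text
time_s: 15.7
ee_pos: [0.4775, 0.3404, 0.0041]
tool_rot: [179.9, 0.1, 172.9]
contact_force: [-0.4, -0.1, 4.4]
gripper_width: 0.0431
grasp_force: 34.5
```

>>> carry_out([
  {"dx":0,"dy":0,"dz":0.0015,"rx":0,"ry":0,"rz":0,"fingers":0.035},
  {"dx":0,"dy":0,"dz":0,"rx":0,"ry":0,"rz":0,"fingers":0.035},
  {"dx":0,"dy":0,"dz":0,"rx":0,"ry":0,"rz":0,"fingers":0.035},
])

```text
time_s: 16.0
ee_pos: [0.4775, 0.3404, 0.004]
tool_rot: [179.9, 0.1, 172.9]
contact_force: [-2.6, -1.3, 14.7]
gripper_width: 0.0431
grasp_force: 39.8
```

Contact. I'll back off slightly and open gradually.

>>> carry_out([
  {"dx":0,"dy":0,"dz":-0.0015,"rx":0,"ry":0,"rz":0,"fingers":0.035},
  {"dx":0,"dy":0,"dz":0,"rx":0,"ry":0,"rz":0,"fingers":0.046},
  {"dx":0,"dy":0,"dz":0,"rx":0,"ry":0,"rz":0,"fingers":0.05},
  {"dx":0,"dy":0,"dz":0,"rx":0,"ry":0,"rz":0,"fingers":0.06},
  {"dx":0,"dy":0,"dz":0,"rx":0,"ry":0,"rz":0,"fingers":0.06},
  {"dx":0,"dy":0,"dz":-0.02,"rx":0,"ry":0,"rz":0,"fingers":0.06},
  {"dx":0,"dy":0,"dz":-0.04,"rx":0,"ry":0,"rz":0,"fingers":0.06},
  {"dx":0,"dy":0,"dz":-0.05,"rx":0,"ry":0,"rz":0,"fingers":0.06},
])

```text
time_s: 16.8
ee_pos: [0.4756, 0.3391, 0.1125]
tool_rot: [-179.8, -0.2, 172.9]
contact_force: [1.1, 0.7, 0.3]
gripper_width: 0.0602
grasp_force: 0.0
```

>>> carry_out([
  {"dx":0,"dy":0,"dz":-0.05,"rx":0,"ry":0,"rz":0,"fingers":0.06},
  {"dx":0,"dy":0,"dz":-0.05,"rx":0,"ry":0,"rz":0,"fingers":0.06},
  {"dx":0,"dy":0,"dz":-0.04,"rx":0,"ry":0,"rz":0,"fingers":0.06},
  {"dx":0,"dy":-0.03,"dz":0,"rx":0,"ry":0,"rz":1,"fingers":0.05},
  {"dx":0,"dy":-0.03,"dz":0,"rx":0,"ry":0,"rz":1,"fingers":0.05},
  {"dx":0,"dy":-0.03,"dz":0,"rx":0,"ry":0,"rz":1,"fingers":0.05},
  {"dx":0,"dy":-0.03,"dz":0,"rx":0,"ry":0,"rz":1,"fingers":0.05},
  {"dx":0,"dy":0,"dz":0,"rx":0,"ry":0,"rz":1,"fingers":0.05},
])

```text
time_s: 17.6
ee_pos: [0.445, 0.2215, 0.2534]
tool_rot: [-179.9, -0.0, 147.5]
contact_force: [0.0, 1.1, 0.3]
gripper_width: 0.0501
grasp_force: 0.0
```

Run:
```python
from h import *
from station import arm
o=arm.get_obs();c=arm.camera_params("wrist");p,d=arm.grab_frame("wrist");q,_=arm.grab_frame("top");np.savez("t1.npz",p=q)
cv2.imwrite("pics/w7.png",np.hstack([cv2.resize(q[165:285,150:250],(400,400)),p[:,160:560]])[:,:,::-1])
print(o['ee_pos'],o['tool_rot'])
# lever pose at open: recorded TCP deck .0687,-.0029,.0741
delta(o,deck([.0687,-.0029,.19]),toolR([0,0,-1],D[:,1]));delta(o,deck([.0687,-.0029,.19]),RL)
```

```text
[0.44496578 0.22147432 0.25338806] [-1.79935575e+02 -4.77440768e-03  1.47531276e+02]
t 17.60 q [ 25.  10.  97.  -0.  72. -32.] F [0.  1.1 0.3]
rot units [-0.01  0.    9.49] shift in final tool [-0.4219  0.0177 -0.0313] now [-0.2985 -0.2988 -0.0309]
t 17.60 q [ 25.  10.  97.  -0.  72. -32.] F [0.  1.1 0.3]
rot units [ 2.47 -5.65  9.27] shift in final tool [-0.381   0.0177  0.1839] now [-0.2985 -0.2988 -0.0309]
```

View pics/w7.png

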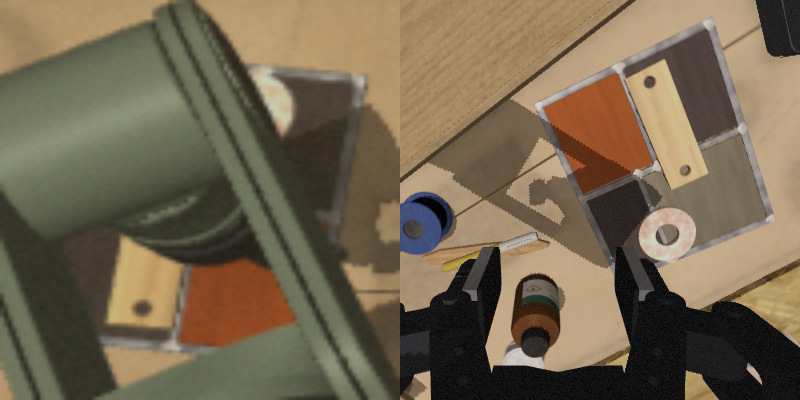

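The wrist view shows the template lying flat on the panel, aligned with the leading (from about (650,70) to (690,185)) and clear of the roll at (667,233). Now back to the lever.

>>> carry_out([
  {"dx":0,"dy":0,"dz":-0.03,"rx":0,"ry":0,"rz":1,"fingers":0.05},
  {"dx":0,"dy":0,"dz":-0.02,"rx":0,"ry":0,"rz":1,"fingers":0.05},
  {"dx":0,"dy":0,"dz":0,"rx":0,"ry":0,"rz":1,"fingers":0.05},
  {"dx":0,"dy":0,"dz":0,"rx":0,"ry":0,"rz":1,"fingers":0.05},
  {"dx":0,"dy":0,"dz":0,"rx":0,"ry":0,"rz":1,"fingers":0.05},
  {"dx":0,"dy":0,"dz":0,"rx":0,"ry":0,"rz":1,"fingers":0.05},
  {"dx":0,"dy":0,"dz":0,"rx":0,"ry":0,"rz":1,"fingers":0.05},
  {"dx":0,"dy":0,"dz":0,"rx":0,"ry":0,"rz":1,"fingers":0.05},
])

```text
time_s: 18.5
ee_pos: [0.4468, 0.2249, 0.3031]
tool_rot: [180.0, -0.0, 107.8]
contact_force: [0.2, -0.2, -0.2]
gripper_width: 0.05
grasp_force: 0.0
```

>>> carry_out([
  {"dx":0,"dy":0,"dz":0,"rx":0,"ry":0,"rz":1,"fingers":0.05},
  {"dx":0,"dy":0,"dz":0,"rx":0,"ry":0,"rz":0.5,"fingers":0.05},
  {"dx":-0.045,"dy":0.0,"dz":0,"rx":0,"ry":0,"rz":0,"fingers":0.05},
  {"dx":-0.045,"dy":0,"dz":0,"rx":0,"ry":0,"rz":0,"fingers":0.05},
  {"dx":-0.045,"dy":0,"dz":0,"rx":0,"ry":0,"rz":0,"fingers":0.05},
  {"dx":-0.045,"dy":0,"dz":0,"rx":0,"ry":0,"rz":0,"fingers":0.05},
  {"dx":-0.045,"dy":0,"dz":0,"rx":0,"ry":0,"rz":0,"fingers":0.05},
  {"dx":-0.045,"dy":0,"dz":0,"rx":0,"ry":0,"rz":0,"fingers":0.05},
])

```text
time_s: 19.3
ee_pos: [0.4957, -0.0427, 0.3031]
tool_rot: [179.9, -0.0, 100.5]
contact_force: [0.5, 1.1, -0.3]
gripper_width: 0.05
grasp_force: 0.0
```

>>> carry_out([
  {"dx":-0.045,"dy":0.0,"dz":0,"rx":0,"ry":-1,"rz":0,"fingers":0.05},
  {"dx":-0.045,"dy":0,"dz":0,"rx":0,"ry":-1,"rz":0,"fingers":0.05},
  {"dx":0,"dy":0,"dz":0,"rx":0,"ry":-1,"rz":0,"fingers":0.05},
  {"dx":0,"dy":0,"dz":0,"rx":0,"ry":-1,"rz":0,"fingers":0.05},
  {"dx":0,"dy":0,"dz":0,"rx":0,"ry":-1,"rz":0,"fingers":0.05},
  {"dx":0,"dy":0,"dz":0,"rx":0,"ry":-1,"rz":0,"fingers":0.05},
  {"dx":0,"dy":0,"dz":0,"rx":0,"ry":0,"rz":0,"fingers":0.05},
])

```text
time_s: 20.0
ee_pos: [0.5112, -0.1276, 0.3055]
tool_rot: [-179.8, 29.9, 100.8]
contact_force: [-0.4, -0.2, 0.5]
gripper_width: 0.0503
grasp_force: 0.0
```

Run:
```python
from h import *
from station import arm
o=arm.get_obs();print(D.T@(o['ee_pos']-O))
delta(o,deck([.0687,-.0029,.12]),RL)
```

```text
[ 0.02140194 -0.0166095   0.24136646]
t 20.00 q [  2.   9.  98. -31.  71.   1.] F [-0.4 -0.2  0.5]
rot units [ 0.02 -0.02  0.12] shift in final tool [-0.0473  0.0137  0.1214] now [-0.0476  0.013   0.1213]
```

>>> carry_out([
  {"dx":-0.0475,"dy":0.013,"dz":0,"rx":0,"ry":0,"rz":0.12,"fingers":0.05},
  {"dx":0,"dy":0,"dz":0,"rx":0,"ry":0,"rz":0,"fingers":0.05},
  {"dx":0,"dy":0,"dz":0.04,"rx":0,"ry":0,"rz":0,"fingers":0.05},
  {"dx":0,"dy":0,"dz":0.04,"rx":0,"ry":0,"rz":0,"fingers":0.05},
  {"dx":0,"dy":0,"dz":0.03,"rx":0,"ry":0,"rz":0,"fingers":0.05},
  {"dx":0,"dy":0,"dz":0,"rx":0,"ry":0,"rz":0,"fingers":0.05},
  {"dx":0,"dy":0,"dz":0,"rx":0,"ry":0,"rz":0,"fingers":0.05},
])

```text
time_s: 20.7
ee_pos: [0.5418, -0.2221, 0.2358]
tool_rot: [179.6, 29.9, 99.6]
contact_force: [-0.1, 0.7, -0.1]
gripper_width: 0.0499
grasp_force: 0.0
```

Run:
```python
from h import *
from station import arm
o=arm.get_obs();print(D.T@(o['ee_pos']-O))
delta(o,deck([.0687,-.0029,.0741]),RL)
c=arm.camera_params("wrist");p,d=arm.grab_frame("wrist")
v,u=np.mgrid[:400,:640];P=np.stack([(u-c['cx'])/c['fx']*d,(v-c['cy'])/c['fy']*d,d],-1)@c['T'][:3,:3].T+c['T'][:3,3]
Q=(P-O)@D;m=(d>0)&(Q[...,2]>.078)&(Q[...,2]<.1)&(Q[...,0]>.045)&(Q[...,0]<.09)&(abs(Q[...,1])<.018)
q=Q[m];print(m.sum(),q.min(0),q.max(0),np.median(q,0))
```

```text
[ 0.07177699 -0.00307626  0.13186165]
t 20.70 q [ -9.  15. 101. -33.  59.  -2.] F [-0.1  0.7 -0.1]
rot units [ 0.03 -0.02 -0.08] shift in final tool [0.0031 0.0002 0.0578] now [ 0.003  -0.      0.0578]
875 [ 0.06052999 -0.01284791  0.07800698] [0.07378968 0.01063639 0.09186609] [ 0.06624631 -0.00106918  0.08924468]
```

Depth shows the roller at deck x≈67, y≈−1, top z≈91 mm, where expected. I'll descend and pinch.

>>> carry_out([
  {"dx":0.003,"dy":0.001,"dz":0.03,"rx":0,"ry":0,"rz":-0.08,"fingers":0.05},
  {"dx":0,"dy":0,"dz":0.02,"rx":0,"ry":0,"rz":0,"fingers":0.05},
  {"dx":0,"dy":0,"dz":0.008,"rx":0,"ry":0,"rz":0,"fingers":0.05},
  {"dx":0,"dy":0,"dz":0,"rx":0,"ry":0,"rz":0,"fingers":0.05},
  {"dx":0,"dy":0,"dz":0,"rx":0,"ry":0,"rz":0,"fingers":0.05},
])

```text
time_s: 21.25
ee_pos: [0.5482, -0.2473, 0.1854]
tool_rot: [179.7, 30.0, 100.1]
contact_force: [-0.8, -0.4, 0.2]
gripper_width: 0.0499
grasp_force: 0.0
```

>>> carry_out([
  {"dx":0,"dy":0,"dz":0,"rx":0,"ry":0,"rz":0,"fingers":0.015},
  {"dx":0,"dy":0,"dz":0,"rx":0,"ry":0,"rz":0,"fingers":0.015},
  {"dx":0,"dy":0,"dz":0,"rx":0,"ry":0,"rz":0,"fingers":0.015},
  {"dx":0,"dy":0,"dz":0,"rx":0,"ry":0,"rz":0,"fingers":0.015},
  {"dx":0,"dy":0,"dz":0,"rx":0,"ry":0,"rz":0,"fingers":0.015},
], squeeze=25)

```text
time_s: 21.75
ee_pos: [0.5464, -0.2477, 0.1853]
tool_rot: [179.9, 30.0, 100.1]
contact_force: [-4.4, 1.6, 4.8]
gripper_width: 0.023
grasp_force: 24.3
```

Run:
```python
from h import *
from station import arm
o=arm.get_obs();print(D.T@(o['ee_pos']-O),o['gripper_width'],o['grasp_force'], D.T@o['contact_force'])
```

```text
[ 0.0690543  -0.00302829  0.07503869] 0.023014241003319 24.337530434131622 [ 0.39015934 -4.08137922  5.28336938]
```

>>> carry_out([
  {"dx":-0.0081,"dy":-0.001,"dz":0.0049,"rx":0,"ry":0,"rz":0,"fingers":0.015},
  {"dx":-0.0075,"dy":0,"dz":0.0058,"rx":0,"ry":0,"rz":0,"fingers":0.015},
  {"dx":-0.0068,"dy":0,"dz":0.0067,"rx":0,"ry":0,"rz":0,"fingers":0.015},
  {"dx":-0.0059,"dy":0,"dz":0.0074,"rx":0,"ry":0,"rz":0,"fingers":0.015},
  {"dx":-0.005,"dy":0,"dz":0.0081,"rx":0,"ry":0,"rz":0,"fingers":0.015},
  {"dx":-0.004,"dy":0,"dz":0.0086,"rx":0,"ry":0,"rz":0,"fingers":0.015},
])

```text
time_s: 22.35
ee_pos: [0.5565, -0.3008, 0.1683]
tool_rot: [179.7, 30.1, 100.1]
contact_force: [-0.7, -2.4, 3.7]
gripper_width: 0.0229
grasp_force: 25.5
```

>>> carry_out([
  {"dx":-0.003,"dy":0,"dz":0.009,"rx":0,"ry":0,"rz":0,"fingers":0.015},
  {"dx":-0.001,"dy":0,"dz":0.005,"rx":0,"ry":0,"rz":0,"fingers":0.015},
  {"dx":-0.001,"dy":0,"dz":0.005,"rx":0,"ry":0,"rz":0,"fingers":0.015},
  {"dx":0,"dy":0,"dz":0,"rx":0,"ry":0,"rz":0,"fingers":0.015},
  {"dx":0,"dy":0,"dz":0,"rx":0,"ry":0,"rz":0,"fingers":0.015},
])

```text
time_s: 22.85
ee_pos: [0.5591, -0.3146, 0.153]
tool_rot: [179.8, 30.1, 100.1]
contact_force: [1.4, -6.2, 3.0]
gripper_width: 0.0232
grasp_force: 25.3
```

Run:
```python
from h import *
from station import arm
o=arm.get_obs();print(D.T@(o['ee_pos']-O),o['gripper_width'],o['grasp_force'], D.T@o['contact_force'])
```

```text
[ 0.11187808 -0.00223058  0.01301362] 0.023200527530630767 25.270881056785583 [ 6.98163423  0.29254371 -0.58994871]
```

Back at the down position. I'll release, retreat and verify numerically.

>>> carry_out([
  {"dx":0,"dy":0,"dz":0,"rx":0,"ry":0,"rz":0,"fingers":0.05},
  {"dx":0,"dy":0,"dz":0,"rx":0,"ry":0,"rz":0,"fingers":0.05},
  {"dx":0,"dy":0,"dz":0,"rx":0,"ry":0,"rz":0,"fingers":0.05},
  {"dx":0,"dy":0,"dz":-0.02,"rx":0,"ry":0,"rz":0,"fingers":0.05},
  {"dx":0,"dy":0,"dz":-0.04,"rx":0,"ry":0,"rz":0,"fingers":0.05},
  {"dx":0,"dy":0,"dz":-0.04,"rx":0,"ry":0,"rz":0,"fingers":0.05},
  {"dx":0,"dy":0,"dz":-0.04,"rx":0,"ry":0,"rz":0,"fingers":0.05},
  {"dx":0,"dy":0,"dz":-0.04,"rx":0,"ry":0,"rz":0,"fingers":0.05},
])

```text
time_s: 23.65
ee_pos: [0.5414, -0.2239, 0.3093]
tool_rot: [179.9, 29.9, 100.1]
contact_force: [0.1, -0.6, 0.1]
gripper_width: 0.05
grasp_force: 0.0
```

Run:
```python
from h import *
from station import arm
def pts(nm):
    c=arm.camera_params(nm);p,d=arm.grab_frame(nm);v,u=np.mgrid[:400,:640]
    return c,p,np.stack([(u-c['cx'])/c['fx']*d,(v-c['cy'])/c['fy']*d,d],-1)@c['T'][:3,:3].T+c['T'][:3,3],d
for nm in("wrist","scene"):
    c,p,P,d=pts(nm);Q=(P-O)@D;ok=d>0
    def box(l,x,y,z):
        m=ok&(Q[...,0]>x[0])&(Q[...,0]<x[1])&(Q[...,1]>y[0])&(Q[...,1]<y[1])&(Q[...,2]>z[0])&(Q[...,2]<z[1]);print(nm,l,m.sum(),np.median(Q[m],0).round(4) if m.any() else '')
    box('roller down',(.1,.125),(-.016,.014),(.02,.045))
    for s in(-1,1):
        ys=sorted((s*.062-.003,s*.042-.003))
        box('ring shut',(-.055,-.01),ys,(.035,.07));box('ring open',(0,.05),ys,(.058,.1))
    if nm=="wrist": Rc=None
q=arm.grab_frame("top")[0];c=arm.camera_params("top")
np.savez("t2.npz",p=q,**c)
h=cv2.cvtColor(q[160:290,150:255],cv2.COLOR_RGB2HSV)
m=cv2.inRange(h,(8,50,110),(28,150,255));m=cv2.morphologyEx(m,cv2.MORPH_OPEN,np.ones((3,3)))
up=np.array([0,0,1.])
for k in cv2.findContours(m,cv2.RETR_EXTERNAL,cv2.CHAIN_APPROX_NONE)[0]:
    if cv2.contourArea(k)<200: continue
    w=np.array([ray(c,e[0]+[150,160],up*.012,up) for e in k]);r=cv2.minAreaRect((w[:,:2]*1000).astype(np.float32));print(r)
    b=cv2.boxPoints(r)/1000-PC[:2];print(np.c_[b@PX[:2],b@PY[:2]].round(3))
```

```text
wrist roller down 353 [ 0.1088 -0.      0.0293]
wrist ring shut 225 [-0.0189 -0.0532  0.0489]
wrist ring open 0 
wrist ring shut 231 [-0.0188  0.0497  0.0489]
wrist ring open 0 
scene roller down 68 [ 0.1126 -0.0038  0.0292]
scene ring shut 49 [-0.0294 -0.056   0.0474]
scene ring open 0 
scene ring shut 44 [-0.0314  0.0467  0.0483]
scene ring open 0 
((520.7214965820312, 311.731201171875), (352.8616943359375, 287.9310302734375), 0.9148029088973999)
[[-0.182  0.115]
 [-0.142 -0.17 ]
 [ 0.207 -0.122]
 [ 0.168  0.163]]
```

The rings are shut and the lever is down. The template mask merged with the bench, so I'll restrict it to the panel's interior and measure from the saved frame.

Run:
```python
from h import *
c=np.load("t2.npz");q=c['p'];up=np.array([0,0,1.])
h=cv2.cvtColor(q,cv2.COLOR_RGB2HSV)
def px(a,b):
    w=PC+PX*a+PY*b+up*.006;k=c['T'][:3,:3].T@(w-c['T'][:3,3]);return [k[0]/k[2]*c['fx']+c['cx'],k[1]/k[2]*c['fy']+c['cy']]
pm=np.zeros(h.shape[:2],np.uint8);cv2.fillPoly(pm,[np.int32([px(*s) for s in((-.112,-.092),(.112,-.092),(.112,.092),(-.112,.092))])],255)
m=cv2.inRange(h,(10,60,130),(28,170,255))&pm;m=cv2.morphologyEx(m,cv2.MORPH_OPEN,np.ones((3,3)))
for k in cv2.findContours(m,cv2.RETR_EXTERNAL,cv2.CHAIN_APPROX_NONE)[0]:
    if cv2.contourArea(k)<80: continue
    w=np.array([ray(c,e[0],up*.012,up) for e in k]);b=cv2.boxPoints(cv2.minAreaRect((w[:,:2]*1000).astype(np.float32)))/1000
    e=b-PC[:2];print(cv2.contourArea(k));print(np.c_[e@PX[:2],e@PY[:2]].round(3))
    s=max((b[1]-b[0],b[2]-b[1]),key=np.linalg.norm);print('yaw',np.degrees(np.arctan2(s[1],s[0])))
```

```text
767.5
[[-0.101 -0.001]
 [ 0.033  0.002]
 [ 0.032  0.048]
 [-0.102  0.045]]
yaw -5.7341337
136.0
[[ 0.039 -0.042]
 [ 0.071 -0.051]
 [ 0.089  0.011]
 [ 0.057  0.02 ]]
yaw 67.002686
```

The template spans panel x −101 to 33 mm and y −1 to 48 mm. That is wholly on the panel, clear of the roll and parallel within about 1°. I'm handing in.

```bash
python3 -c "
from station import arm
print(arm.finish_job())"
```

```text
the job is handed in; nothing more can be done
None
```

Job handed in at about 24 s: the wide template lies flat on the panel, parallel to its long edges within about 1° and clear of the foil roll, and the lever is down with the rings shut. The narrow template was still on its prongs in my last view of the stand, taken before I closed the rings.

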